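Clear a jammed bung from a glass tube in the fume hood

TASK

Swing the glass tube in the retort clamp upright, so that it stands over the dish, and then, with the push rod from the rack, push the jammed rubber bung down out of the tube into the dish. Stand the rod back upright in the rack, leave the tube upright and the dish under it, and do not disturb the other glassware.

Things in the scene. Friction and masses are not known exactly. Their poses are not given: they have to be found in the camera images.
- tube_mouth (a point): Centre of the mouth (upper end) of the clear glass tube, open at both ends, 100 mm long, 26 mm outside, 22 mm bore. z axis: along the tube, out of the mouth. x axis: level, along the clamp's arm (swivel axis), from the tube towards the post. Aluminium jaws and the 10 mm arm hold the tube 60 mm below the mouth; its upper 48 mm is free to take hold of.
- tube_foot (a point): Centre of the open foot (lower end) of the same tube, 100 mm from the mouth; axes as at the mouth. The swivel axis crosses the tube 40 mm above the foot and lies 100 mm above the bench.
- clamp (a joint): Lean of the tube from upright, rad: 0 upright, positive leans the mouth towards +y of the stand (the robot's left), range -0.5 to 1.4, starting at 0.75. The clamp's arm turns in the boss head about its own level axis, stiffly (0.08 N m), and stays where it is left; no stop at upright.
- stand: Retort stand, fixed. Origin: centre of its base plate's underside; plate 260 x 150 x 10 mm, from -125 to +135 mm in x. Steel post, 12 mm thick, 350 mm tall, at x +100, y +20 mm; boss head on it 100 mm up. The tube's swivel point is at x -60, y 0, z 100 mm, on the robot's side of the post.
- bung_center (a point): Centre of the black rubber bung, 21 mm across, 22 mm tall, 12 g. It is wedged in the tube near the foot: its faces start 6 mm and 28 mm above the foot along the tube. It takes a push of about 5 to 12 N to slide it, and it drops free when its upper face has come within about 5 to 10 mm of the foot.
- dish_floor (a point): Centre of the inner floor (4 mm above the underside) of a round glass dish, 100 mm across, 33 mm tall, 3 mm wall, 150 g, loose on the stand's base plate, within 10 mm of under the foot of the tube when upright; its rim is then 17 mm below the foot.
- rod_handle (a point): Centre of the push rod's black cylindrical handle, 26 mm across, 50 mm long (wider than the tube's bore). Below the handle is the bare aluminium shaft, 12 mm across, 115 mm long; its tip is 140 mm below this point. z axis: along the rod, up. About 60 g. It stands upright in the rack.
- rod_tip (a point): Lower tip of the push rod's shaft, on its axis; axes as at the handle.
- rack_top (a point): Wooden test-tube rack, fixed: centre of the upper face of its upper board, 68 mm above the bench. 214 mm long (x), 60 mm wide. Five 18 mm holes in a row along x at -72, -36, 0, 36, 72 mm through the 10 mm board; things stand on the lower board, 56 mm below this point. Rod and two test tubes stand in it. End cheeks rise 6 mm above the board.
- test_tube0: Empty glass test tube in the rack, 16 mm across, 100 mm long (top 112 mm above the bench); origin at its lower end. Leave alone.
- test_tube1: Second test tube, same as the first. Leave alone.
- flask: Conical glass flask, 78 mm across the foot, 110 mm tall, origin at the centre of its underside. Leave alone.
- bottle: Amber reagent bottle with white cap, 54 mm across, 95 mm tall, origin at the centre of its underside. Leave alone.
- petri: Open glass petri dish, 90 mm across, 16 mm tall, on the bench; origin at the centre of its underside. Leave alone.

How it is judged:
On the way, in this order (a step that is already met when the one before it is completed fails the run):
1. the tube stands upright (within 0.15 rad) with the bung still in it (angle between tube_mouth's own z axis and vertical below 0.15 rad and z of bung_center in the frame of tube_foot above 0 m and horizontal distance between bung_center and tube_foot below 0.03 m), for 0.2 s.
2. the rod is inside the upright tube, its tip within 40 mm of the foot, with the bung still in the tube (all of step 1 and z of rod_tip in the frame of tube_foot below 0.04 m and horizontal distance between rod_tip and tube_foot below 0.015 m), for 0.02 s.
3. the bung is out of the tube and lies in the dish (horizontal distance between bung_center and dish_floor below 0.046 m and z of bung_center in the frame of dish_floor between 0 and 0.03 m), for 0.1 s.
At the end, for the whole second after the job is handed in: The tube is upright within 0.15 rad; the bung lies at rest in the dish; the dish stands on the stand's base, its centre within 50 mm of under the tube's foot; the rod stands at rest in a hole of the rack, on the lower board, within 0.2 rad of upright, let go (all of step 3 and angle between tube_mouth's own z axis and vertical below 0.15 rad and horizontal distance between dish_floor and tube_foot below 0.05 m and angle between dish_floor's own z axis and vertical below 0.1 rad and height (world z) of dish_floor below 0.022 m and angle between rod_tip's own z axis and vertical below 0.2 rad and z of rod_tip in the frame of rack_top below -0.04 m and x of rod_tip in the frame of rack_top between -0.09 and 0.09 m and y of rod_tip in the frame of rack_top between -0.02 and 0.02 m and linear speed of each of rod, bung below 0.03 m/s); the robot touches nothing.
It fails at once if the flask is knocked over or shifted by over 40 mm (distance of flask from where it was at the start of the episode above 0.04 m or angle between flask's own z axis and vertical above 0.5 rad).
It fails at once if the bottle is knocked over or shifted by over 40 mm (distance of bottle from where it was at the start of the episode above 0.04 m or angle between bottle's own z axis and vertical above 0.5 rad).
It fails at once if the petri dish is shifted by over 40 mm or tipped (distance of petri from where it was at the start of the episode above 0.04 m or angle between petri's own z axis and vertical above 0.5 rad).
It fails at once if a test tube is lifted or shifted by over 40 mm (distance of test_tube0 from where it was at the start of the episode above 0.04 m or angle between test_tube0's own z axis and vertical above 0.5 rad).
It fails at once if a test tube is lifted or shifted by over 40 mm (distance of test_tube1 from where it was at the start of the episode above 0.04 m or angle between test_tube1's own z axis and vertical above 0.5 rad).
It also fails if it takes over 72 s, if anything falls off the work surface, if the arm or the gripper's body presses on something with over 40 N, if the wrist force passes 120 N, or if a joint passes its speed limit or range.

ROBOT

A 6-joint arm with a two-finger parallel gripper is mounted at the origin on the work surface. World frame = base frame: x ahead of the robot, y to its left, z up, the work surface at z = 0. Lengths are in m, angles in rad, forces in N, time in s.
With the tool pointing down it reaches from about 0.25 to 0.85 m from the base axis. Payload 12.5 kg.
Tool frame: the origin (TCP) lies midway between the tips of the shut fingers; the grasp point (between the pads) lies 19 mm behind it; z points along the fingers, y is the direction in which the jaws open and shut (so a half turn about z gives the same grasp; the last joint's range is limited). The gripper opens to 93 mm and grips with 3 to 60 N. Pads are 15 mm wide; open, the fingers measure 128 mm over their backs; the gripper's body (75 mm by 188 mm) begins 65 mm behind the grasp point.
Start: joints at [-1.317, 0.351, 1.652, -0, 1.139, -0.085], TCP at [0.183, -0.519, 0.219] pointing down, gripper open.
Joint ranges: [-2.75, 2.75], [-0.79, 2.1], [0.01, 2.65], [-1.57, 4.71], [0.07, 3.14], [-2.87, 2.87]. Speed limits (rad/s): [2.22, 2.22, 2.79, 3.14, 3.14, 3.14].

INTERFACE

Orientations are given as a unit quaternion [x, y, z, w].
In Python, from rig import observe, snapshot, get_calibration, job_done gives the robot as it stands. The module is installed in compiled form; this text tells all that it offers.
- The arm moves only by the tool move_arm, never from a script. Its argument "plan" is a list of rows, each an object of numbers: "dx", "dy", "dz": the shift along the tool's x, y, z in mm; "rx", "ry", "rz": the turn, a rotation vector about the tool's x, y, z in rad; "fingers": the opening, from 0 (shut) to 1 (fully open). In form: [{"dx": .., "dy": .., "dz": .., "rx": .., "ry": .., "rz": .., "fingers": ..}, ...]. A call has 1 to 20 rows; each row is the pose to reach, as a shift and turn from the pose measured when the call began, along the tool's axes at that moment; what a row does not reach only later rows make up. A row lasts 1/8 s, in which the tool goes at most 62.5 mm and 10.7 degrees, less where a joint would pass 70% of its speed; a pose out of reach is approached as far as the arm can. A call with a gripper value outside its range is refused whole. The fingers move at their own pace and stop on an object; "grip_force" is the grip in N (left out, the last holds). Time passes only in rows, so rows that repeat a pose let the fingers close. It gives the time, the measured TCP pose, the force and the opening at its end, in the units of the state.
- observe(): the state, without advancing time (a new reading comes with each control period).
- snapshot(name): name is "scene" or "top" or "wrist"; returns (picture, depth): 480x640x3 uint8, red, green, blue; 480x640 float32, m along the optical axis (not along the pixel's ray), 0 where there is no reading.
- get_calibration(name): a dict with "mtx" (3x3 intrinsics, pixels), "position" and "attitude" of the camera in the world. Camera axes: x right, y down, z forward; pixel columns grow to the right and rows downward; lengths in m; the calibration is good to about 2 mm. The wrist camera is an equidistant fisheye: a pixel r from the principal point sees the ray r / f radians off the axis. A picture is of the moment at which its call begins: read the wrist's pose just before it. get_calibration takes no time and is no camera call; for the wrist camera it gives the pose at the moment of the call.
- job_done(): hands the job in, once; it reports no verdict.
The state is a dict: "clock": time; "joint_pos": joint angles; "joint_vel": joint speeds; "joint_torque": joint torques, N m; "ee_pos": TCP position; "tcp_rot": TCP orientation; "wrist_force": force on the tool from outside, world axes, zero at the start; "wrist_torque": the same for the moment, N m; "width": opening from 0.0 (shut) to 1.0 (fully open).
Only numpy, scipy, OpenCV 4.12 (cv2) and the standard library are available. Lean on these libraries where they do the work, as an engineer would, in place of code of your own. Each camera call takes 0.05 s, during which the arm holds its last target. There are 200 camera calls.

## Working session

There is one attempt and no reset: what is moved stays moved. The work goes in short steps, Python scripts to look and compute and a tool call to move; the robot and the scene stay as the last step left them, time stands still between calls to the robot, and variables do not carry over. Pictures are saved under pics/ and viewed, on a budget of 10 in all, crops included, one or two more only if the job needs it, and the job is handed in when it is done.

Besides the shell and the picture viewer there is one more tool, called as name([rows], argument=value, ...), one row to a line, values as JSON. move_arm: Moves the arm, as the interface text tells. Its arguments: {"type":"object","properties":{"plan":{"type":"array"},"grip_force":{"type":"number"}},"required":["plan"]}

```bash
mkdir -p pics; cat > h.py <<'E'
import numpy as np, cv2
from scipy.spatial.transform import Rotation as R
from rig import observe, snapshot, get_calibration, job_done
def cam(n):
    c=get_calibration(n); a=np.array(c["attitude"],float)
    M=a if a.shape==(3,3) else R.from_quat(a).as_matrix()
    return np.array(c["mtx"]),np.array(c["position"]),M
def cloud(n,d):  # world points from depth (pinhole)
    K,p,M=cam(n); v,u=np.mgrid[:480,:640]
    q=np.stack([(u-K[0,2])/K[0,0]*d,(v-K[1,2])/K[1,1]*d,d],-1)
    return q@M.T+p
def ray(n,u,v):
    K,p,M=cam(n); x=np.array([(u-K[0,2])/K[0,0],(v-K[1,2])/K[1,1],1.])
    if n=="wrist":
        r=np.hypot(x[0],x[1]); x=np.array([x[0]/r*np.sin(r),x[1]/r*np.sin(r),np.cos(r)])
    x=M@x; return p,x/np.linalg.norm(x)
def onz(n,u,v,z):
    p,x=ray(n,u,v); return p+x*(z-p[2])/x[2]
def meet(a,b):
    (p,x),(q,y)=a,b
    s=np.linalg.lstsq(np.stack([x,-y],1),q-p,rcond=None)[0]
    A,B=p+s[0]*x,q+s[1]*y; return (A+B)/2,np.linalg.norm(A-B)
def proj(n,P):
    K,p,M=cam(n); c=(np.array(P)-p)@M
    if n=="wrist":
        t=np.arctan2(np.hypot(c[0],c[1]),c[2]); c=np.array([c[0],c[1],0])/np.hypot(c[0],c[1])*t; c[2]=1
    return (K@(c/c[2]))[:2]
E
python3 - <<'E'
from h import *
for n in("scene","top"):
    p,d=snapshot(n); cv2.imwrite(f"pics/{n}0.png",p[...,::-1]); np.savez(f"{n}0.npz",p=p,d=d)
    K,q,M=cam(n); print(n,K.round(1).tolist(),q.round(3),M.round(3).tolist(),(d>0).mean())
print(observe())
E
```

```text
scene [[572.6, 0.0, 317.5], [0.0, 572.6, 245.4], [0.0, 0.0, 1.0]] [1.117 0.585 0.831] [[-0.749, 0.46, -0.477], [0.662, 0.506, -0.553], [-0.013, -0.73, -0.684]] 0.9959993489583333
top [[600.0, 0.0, 323.7], [0.0, 600.0, 245.7], [0.0, 0.0, 1.0]] [0.364 0.02  1.314] [[0.017, -0.984, 0.18], [-0.999, -0.021, -0.023], [0.027, -0.179, -0.983]] 0.9960026041666666
{'clock': 0.1, 'joint_pos': array([-1.31659879e+00,  3.51177436e-01,  1.65234929e+00, -1.23853902e-05,
        1.13908042e+00, -8.46343346e-02]), 'joint_vel': array([-9.39323718e-05, -2.99772949e-03, -1.64646068e-03, -1.85133986e-03,
       -1.60505444e-03,  1.54777814e-03]), 'joint_torque': array([ 8.36381223e-04, -4.98028457e+01, -2.85704702e+01,  7.00288592e-02,
        2.38921627e-02, -5.50877633e-05]), 'ee_pos': array([ 0.18273953, -0.51843563,  0.21816206]), 'tcp_rot': array([ 9.85682848e-01,  1.68609210e-01, -4.85564307e-05, -5.04945625e-04]), 'wrist_force': array([ 0.42283439, -0.95152507,  0.24038848]), 'wrist_torque': array([-0.02179099, -0.02134412, -0.0098499 ]), 'width': 1.0001258415284084}
```

View pics/scene0.png

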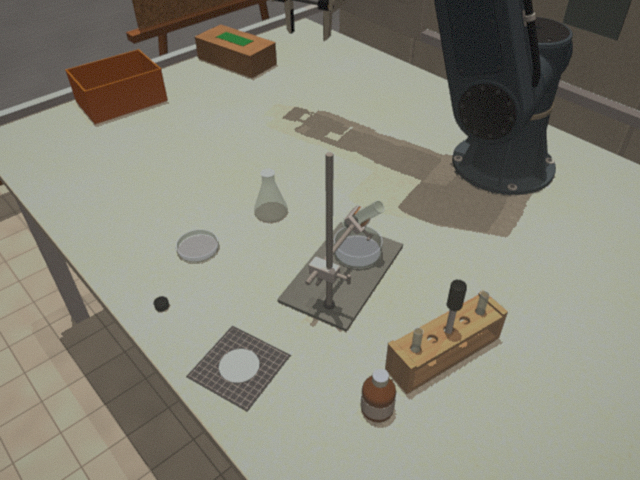

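View pics/top0.png

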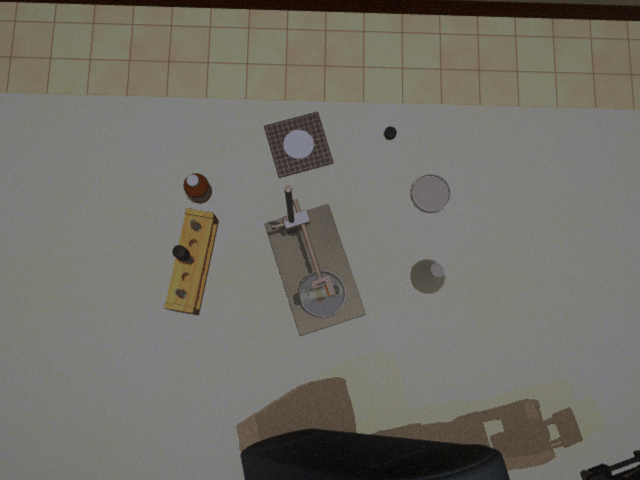

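The scene view shows the tube at (365,213) leaning out of the clamp, the post at (329,155–300), the rod handle at (457,295), and the rack's test tubes at (417,340) and (483,303). The top view shows the plate corners at (265,224), (328,206), (365,315) and (300,335). It also shows the tube near (320,290), the rod handle at (181,253) and the rack spanning (165–217, 210–314).

```bash
python3 - <<'E'
from h import *
np.set_printoptions(precision=4,suppress=True)
T=np.load("top0.npz");S=np.load("scene0.npz")
def rect(mask,n,z):
    c=max(cv2.findContours(mask.astype(np.uint8),0,2)[0],key=cv2.contourArea)
    P=np.array([onz(n,u,v,z)[:2] for u,v in c[:,0]]).astype(np.float32)*1000
    r=cv2.minAreaRect(P); return r,cv2.boxPoints(r)
# plate corners by rays at z=.01
hsv=cv2.cvtColor(T["p"],cv2.COLOR_RGB2HSV); v=hsv[...,2].astype(int)
for (u,w) in [(310,250),(340,300),(250,250),(195,250),(190,230)]: print((u,w),hsv[w,u],T["p"][w,u])
for c in [(265,224),(328,206),(365,315),(300,335)]: print("plate",onz("top",*c,.01))
CT=cloud("top",T["d"]);CS=cloud("scene",S["d"])
m=(hsv[...,1]>110)&(hsv[...,0]>8)&(hsv[...,0]<28); m[:200]=0;m[330:]=0;m[:,:150]=0;m[:,230:]=0
m&=(CT[...,2]>.055)
print("rack",rect(m,"top",.068), "z med",np.median(CT[...,2][m]))
# handle
for n,D,C,box in(("top",T,CT,(170,195,240,268)),("scene",S,CS,(440,475,275,320))):
    x0,x1,y0,y1=box; g=D["p"].max(-1)<60; b=np.zeros_like(g); b[y0:y1,x0:x1]=1; g&=b
    vv,uu=np.nonzero(g); print("handle",n,len(uu),uu.mean(),vv.mean(),uu.min(),uu.max(),vv.min(),vv.max())
    print(np.median(C[g],0), "top z",np.percentile(C[g][:,2],98))
for n,D,C,box in(("top",T,CT,(295,350,265,320)),("scene",S,CS,(335,395,190,250))):
    x0,x1,y0,y1=box; q=C[y0:y1,x0:x1]; print(n,"zmax region",np.percentile(q[...,2],[50,80,90,95,99]))
    big=cv2.resize(D["p"][y0:y1,x0:x1],None,fx=7,fy=7,interpolation=cv2.INTER_CUBIC)
    cv2.imwrite(f"pics/crop_{n}.png",big[...,::-1])
a=cv2.imread("pics/crop_top.png");b=cv2.imread("pics/crop_scene.png")
h=max(a.shape[0],b.shape[0]); o=np.zeros((h,a.shape[1]+b.shape[1],3),np.uint8);o[:a.shape[0],:a.shape[1]]=a;o[:b.shape[0],a.shape[1]:]=b
cv2.imwrite("pics/crop.png",o);print(o.shape)
E
```

```text
(310, 250) [ 10  51 115] [115 100  92]
(340, 300) [138  14  92] [90 87 92]
(250, 250) [  8   8 130] [130 127 126]
(195, 250) [ 20 138 126] [126 104  58]
(190, 230) [ 18 148 126] [126  96  53]
plate [0.6485 0.1204 0.01  ]
plate [ 0.6929 -0.0187  0.01  ]
plate [ 0.4517 -0.1028  0.01  ]
plate [0.4063 0.037  0.01  ]
rack (((555.5507202148438, 269.5228576660156), (62.59840393066406, 213.91162109375), 81.16885375976562), array([[445.0577, 255.0149],
       [656.4334, 222.1745],
       [666.0437, 284.0308],
       [454.668 , 316.8712]], dtype=float32)) z med 0.07023026845585956
handle top 231 182.15151515151516 253.88311688311688 173 192 240 263
[0.5526 0.2666 0.1756] top z 0.18426164377954676
handle scene 390 456.1897435897436 295.2025641025641 447 465 281 310
[0.5661 0.2745 0.1639] top z 0.17831128071109528
top zmax region [0.0152 0.1009 0.1215 0.1357 0.1503]
scene zmax region [0.0096 0.0997 0.1169 0.1331 0.1474]
(420, 805, 3)
```

View pics/crop.png

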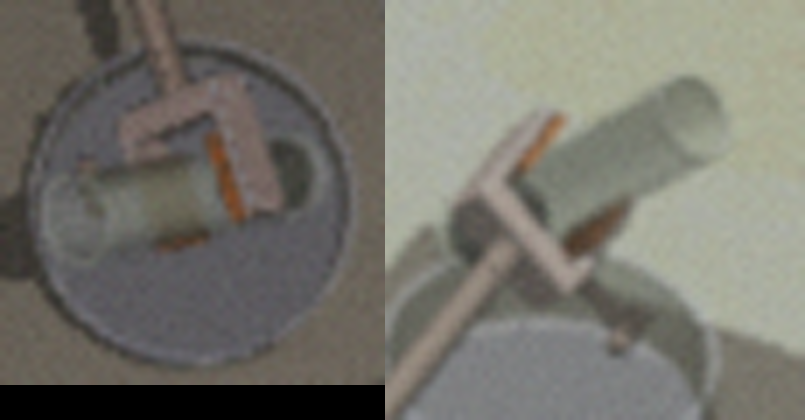

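The crop shows the tube leaning left in the top view, with its mouth near top pixel (306,296) and scene pixel (380,206). Next I'll triangulate the mouth and rod and check them against the stand geometry.

```bash
cat >> h.py <<'E'
def tool(P):  # shift of TCP to world point P, in tool axes, mm
    o=observe(); return R.from_quat(o["tcp_rot"]).inv().apply(np.array(P)-o["ee_pos"])*1000
E
python3 - <<'E'
from h import *
np.set_printoptions(precision=4,suppress=True)
print("mouth",meet(ray("top",305.7,296.4),ray("scene",380,206.4)))
print("handle mid",meet(ray("top",182.15,253.9),ray("scene",456.2,295.2)))
yaw=.333;ex=np.array([np.cos(yaw),np.sin(yaw)]);ey=np.array([-ex[1],ex[0]])
o=np.array([.5499,.0090])-.005*ex; sw=o-.06*ex; print("swivel",sw,"mouth pred",sw+ey*.06*np.sin(.75),.1+.06*np.cos(.75))
# swivel by plate from scene view too
S=np.load("scene0.npz");T=np.load("top0.npz")
for c in [(403,241),(347,328),(279,297)]: print("plate scene",onz("scene",*c,.01))
print("dish rim centre top", onz("top",295+195/7,265+203/7,.043))
print("rod shaft foot", onz("scene",449.5,331,.068))
# rod handle silhouettes: top-face centre & bottom
g=T["p"].max(-1)<60
for r in range(240,265): 
    q=np.nonzero(g[r,165:200])[0]; print(r,q.min()+165 if len(q) else 0,q.max()+165 if len(q) else 0,end="; ")
print()
g=S["p"].max(-1)<60
for r in range(278,312,2):
    q=np.nonzero(g[r,435:480])[0]; print(r,q.min()+435 if len(q) else 0,q.max()+435 if len(q) else 0,end="; ")
for P in ([.5556,.2695,.177],[.5556,.2695,.127],[.5556,.2695,.068]): print(proj("top",P),proj("scene",P))
print("tool axes",R.from_quat(observe()["tcp_rot"]).as_matrix())
print("to above tube (y+25mm), z .24 / .127",tool([*(sw+.025*ey),.24]))
E
```

```text
mouth (array([0.4767, 0.0262, 0.1417]), np.float64(0.00041974877207519756))
handle mid (array([0.5548, 0.269 , 0.1495]), np.float64(0.0007452281414305126))
swivel [ 0.4885 -0.0122] mouth pred [0.4751 0.0264] 0.14390133213242925
plate scene [0.4017 0.0324 0.01  ]
plate scene [0.6498 0.1217 0.01  ]
plate scene [ 0.6945 -0.0201  0.01  ]
dish rim centre top [ 0.4922 -0.0098  0.043 ]
rod shaft foot [0.5598 0.274  0.068 ]
240 192 192; 241 0 0; 242 0 0; 243 0 0; 244 0 0; 245 178 179; 246 176 182; 247 175 183; 248 174 185; 249 173 186; 250 173 187; 251 173 188; 252 173 188; 253 173 189; 254 173 189; 255 174 189; 256 175 190; 257 176 190; 258 178 191; 259 178 192; 260 180 192; 261 183 192; 262 188 192; 263 190 191; 264 0 0; 
278 0 0; 280 0 0; 282 453 463; 284 452 464; 286 451 465; 288 451 465; 290 450 465; 292 450 464; 294 449 464; 296 449 463; 298 449 462; 300 448 462; 302 448 462; 304 448 461; 306 448 460; 308 450 459; 310 453 455; [179.1091 250.9959] [459.1002 283.8189]
[184.3804 255.2719] [454.2599 305.0175]
[190.0686 259.8861] [448.9899 328.0976]
tool axes [[ 0.9431  0.3324 -0.0003]
 [ 0.3324 -0.9431  0.001 ]
 [ 0.0001 -0.001  -1.    ]]
to above tube (y+25mm), z .24 / .127 [ 456.7476 -400.8068  -21.3984]
```

move_arm([
  {"dx": 457,"dy": -401,"dz": -21,"fingers": 1},
  {"dx": 457,"dy": -401,"dz": -21},
  {"dx": 457,"dy": -401,"dz": -21},
  {"dx": 457,"dy": -401,"dz": -21},
  {"dx": 457,"dy": -401,"dz": -21},
  {"dx": 457,"dy": -401,"dz": -21},
  {"dx": 457,"dy": -401,"dz": -21},
  {"dx": 457,"dy": -401,"dz": -21},
  {"dx": 457,"dy": -401,"dz": -21},
  {"dx": 457,"dy": -401,"dz": -21},
  {"dx": 457,"dy": -401,"dz": -21},
  {"dx": 457,"dy": -401,"dz": -21},
  {"dx": 457,"dy": -401,"dz": -21},
  {"dx": 457,"dy": -401,"dz": -21},
], grip_force=10)

```text
$.plan[0]: bad value
```

move_arm([
  {"dx": 457,"dy": -401,"dz": -21,"rx": 0,"ry": 0,"rz": 0,"fingers": 1},
  {"dx": 457,"dy": -401,"dz": -21,"rx": 0,"ry": 0,"rz": 0,"fingers": 1},
  {"dx": 457,"dy": -401,"dz": -21,"rx": 0,"ry": 0,"rz": 0,"fingers": 1},
  {"dx": 457,"dy": -401,"dz": -21,"rx": 0,"ry": 0,"rz": 0,"fingers": 1},
  {"dx": 457,"dy": -401,"dz": -21,"rx": 0,"ry": 0,"rz": 0,"fingers": 1},
  {"dx": 457,"dy": -401,"dz": -21,"rx": 0,"ry": 0,"rz": 0,"fingers": 1},
  {"dx": 457,"dy": -401,"dz": -21,"rx": 0,"ry": 0,"rz": 0,"fingers": 1},
  {"dx": 457,"dy": -401,"dz": -21,"rx": 0,"ry": 0,"rz": 0,"fingers": 1},
  {"dx": 457,"dy": -401,"dz": -21,"rx": 0,"ry": 0,"rz": 0,"fingers": 1},
  {"dx": 457,"dy": -401,"dz": -21,"rx": 0,"ry": 0,"rz": 0,"fingers": 1},
  {"dx": 457,"dy": -401,"dz": -21,"rx": 0,"ry": 0,"rz": 0,"fingers": 1},
  {"dx": 457,"dy": -401,"dz": -21,"rx": 0,"ry": 0,"rz": 0,"fingers": 1},
  {"dx": 457,"dy": -401,"dz": -21,"rx": 0,"ry": 0,"rz": 0,"fingers": 1},
  {"dx": 457,"dy": -401,"dz": -21,"rx": 0,"ry": 0,"rz": 0,"fingers": 1},
], grip_force=10)

```text
clock: 1.85
ee_pos: [0.4802, 0.0108, 0.2397]
tcp_rot: [0.986, 0.168, -0.0, -0.0]
wrist_force: [0.3, -0.3, 0.1]
width: 1.003
```

move_arm([
  {"dx": 0,"dy": 0,"dz": 60,"rx": 0,"ry": 0,"rz": 0,"fingers": 1},
  {"dx": 0,"dy": 0,"dz": 90,"rx": 0,"ry": 0,"rz": 0,"fingers": 1},
  {"dx": 0,"dy": 0,"dz": 105,"rx": 0,"ry": 0,"rz": 0,"fingers": 1},
  {"dx": 0,"dy": 0,"dz": 112,"rx": 0,"ry": 0,"rz": 0,"fingers": 1},
  {"dx": 0,"dy": 0,"dz": 112,"rx": 0,"ry": 0,"rz": 0,"fingers": 1},
])

```text
clock: 2.48
ee_pos: [0.4806, 0.0108, 0.1282]
tcp_rot: [0.986, 0.168, 0.0, -0.0]
wrist_force: [0.6, 1.1, -0.4]
width: 1.0
```

```bash
python3 - <<'E'
from h import *
p,d=snapshot("scene"); cv2.imwrite("pics/s1.png",cv2.resize(p[120:300,260:460],None,fx=3.5,fy=3,interpolation=2)[:,:,::-1])
print(observe()["wrist_force"])
E
```

```text
[ 0.55862606 -0.69493047  0.06851788]
```

View pics/s1.png

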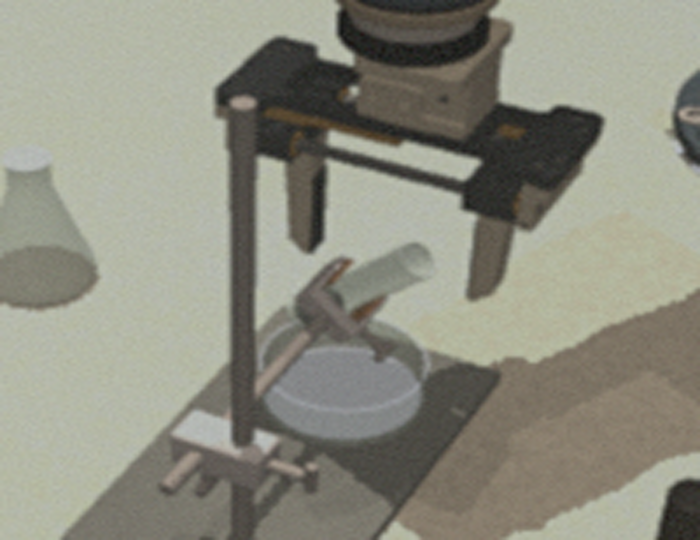

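The fingers straddle the leaning tube: the tube is at (380,270) in the crop and the finger tips are at (307,240) and (485,290), with nothing touching.

move_arm([
  {"dx": 0,"dy": 8,"dz": 0,"rx": 0,"ry": 0,"rz": 0,"fingers": 1},
  {"dx": 0,"dy": 16,"dz": 0,"rx": 0,"ry": 0,"rz": 0,"fingers": 0.9},
  {"dx": 0,"dy": 22,"dz": 0,"rx": 0,"ry": 0,"rz": 0,"fingers": 0.8},
  {"dx": 0,"dy": 25,"dz": 0,"rx": 0,"ry": 0,"rz": 0,"fingers": 0.7},
  {"dx": 0,"dy": 25,"dz": 0,"rx": 0,"ry": 0,"rz": 0,"fingers": 0.6},
  {"dx": 0,"dy": 25,"dz": 0,"rx": 0,"ry": 0,"rz": 0,"fingers": 0.5},
  {"dx": 0,"dy": 25,"dz": 0,"rx": 0,"ry": 0,"rz": 0,"fingers": 0.4},
  {"dx": 0,"dy": 25,"dz": 0,"rx": 0,"ry": 0,"rz": 0,"fingers": 0.3},
  {"dx": 0,"dy": 25,"dz": 0,"rx": 0,"ry": 0,"rz": 0,"fingers": 0.2},
  {"dx": 0,"dy": 25,"dz": 0,"rx": 0,"ry": 0,"rz": 0,"fingers": 0.2},
  {"dx": 0,"dy": 25,"dz": 0,"rx": 0,"ry": 0,"rz": 0,"fingers": 0.2},
  {"dx": 0,"dy": 25,"dz": 0,"rx": 0,"ry": 0,"rz": 0,"fingers": 0.2},
  {"dx": 0,"dy": 25,"dz": 0,"rx": 0,"ry": 0,"rz": 0,"fingers": 0.2},
], grip_force=10)

```text
clock: 4.15
ee_pos: [0.4885, -0.0107, 0.1292]
tcp_rot: [0.986, 0.167, 0.0, -0.003]
wrist_force: [-5.8, 19.4, 14.2]
width: 0.976
```

```bash
python3 - <<'E'
from h import *
p,d=snapshot("scene"); a=cv2.resize(p[140:270,290:440],None,fx=3,fy=3,interpolation=2)
p,d=snapshot("wrist"); b=cv2.resize(p,(520,390),interpolation=3)
o=np.zeros((390,970,3),np.uint8);o[:,:450]=a;o[:,450:]=b;o=cv2.resize(o,(800,322))
cv2.imwrite("pics/s2.png",o[:,:,::-1]);print(observe()["wrist_force"],observe()["wrist_torque"])
E
```

```text
[-6.20169508 18.62759248 13.81885788] [ 4.01213335e+00  1.21257047e+00 -1.92367352e-03]
```

View pics/s2.png

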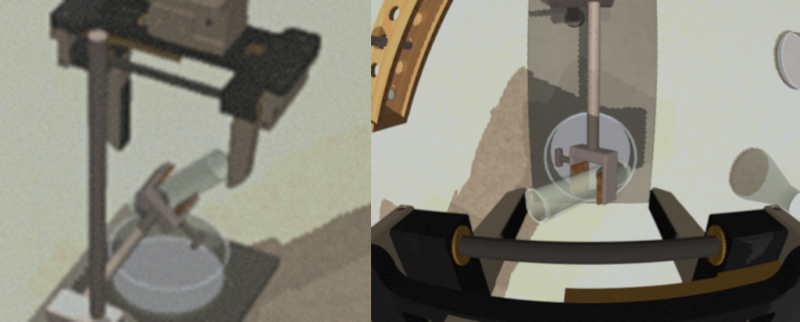

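The left finger's pad is stuck on the lower rim of the mouth by friction: the force ratio is about 0.7 and the tube still leans. I'll lift along the mouth's arc while pushing.

move_arm([
  {"dx": 0,"dy": 2.5,"dz": -3,"rx": 0,"ry": 0,"rz": 0,"fingers": 1},
  {"dx": 0,"dy": 5.3,"dz": -6,"rx": 0,"ry": 0,"rz": 0,"fingers": 1},
  {"dx": 0,"dy": 9,"dz": -9,"rx": 0,"ry": 0,"rz": 0,"fingers": 1},
  {"dx": 0,"dy": 12.5,"dz": -12,"rx": 0,"ry": 0,"rz": 0,"fingers": 1},
  {"dx": 0,"dy": 16.5,"dz": -14.5,"rx": 0,"ry": 0,"rz": 0,"fingers": 1},
  {"dx": 0,"dy": 20.5,"dz": -16.5,"rx": 0,"ry": 0,"rz": 0,"fingers": 1},
  {"dx": 0,"dy": 24,"dz": -18,"rx": 0,"ry": 0,"rz": 0,"fingers": 1},
  {"dx": 0,"dy": 27.5,"dz": -19.5,"rx": 0,"ry": 0,"rz": 0,"fingers": 1},
  {"dx": 0,"dy": 31,"dz": -20.5,"rx": 0,"ry": 0,"rz": 0,"fingers": 1},
  {"dx": 0,"dy": 31,"dz": -20.5,"rx": 0,"ry": 0,"rz": 0,"fingers": 1},
], grip_force=10)

```text
clock: 5.5
ee_pos: [0.4988, -0.0405, 0.1495]
tcp_rot: [0.986, 0.167, 0.0, -0.002]
wrist_force: [0.1, 0.5, 0.1]
width: 0.997
```

```bash
python3 - <<'E'
from h import *
p,d=snapshot("scene"); a=cv2.resize(p[140:270,290:440],None,fx=3,fy=3,interpolation=2)
p,d=snapshot("top"); b=cv2.resize(p[245:335,265:375],None,fx=4,fy=390/90,interpolation=2)
o=np.hstack([a,b]);o=cv2.resize(o,(800,350))
cv2.imwrite("pics/s3.png",o[:,:,::-1]);print(observe()["wrist_force"],observe()["wrist_torque"])
E
```

```text
[-0.60919018  0.2616672   0.11197997] [ 0.0396908   0.04313569 -0.02262672]
```

View pics/s3.png

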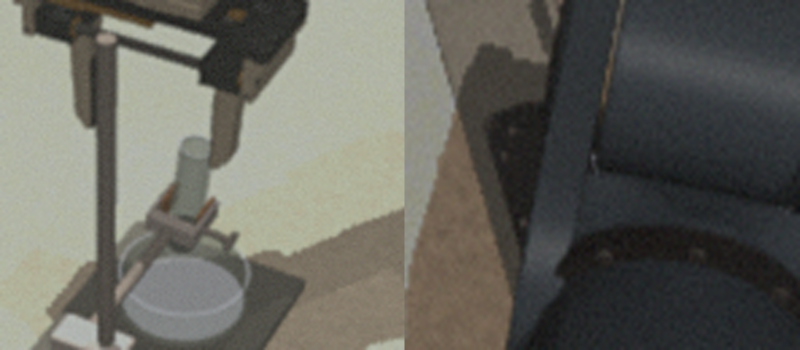

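The scene crop shows the tube nearly upright, with its mouth at (195,145) just beside the left finger. Next I'll centre on the swivel, lower, and close to square it up.

move_arm([
  {"dx": 0,"dy": -20,"dz": 0,"rx": 0,"ry": 0,"rz": 0,"fingers": 1},
  {"dx": 0,"dy": -30,"dz": 5,"rx": 0,"ry": 0,"rz": 0,"fingers": 1},
  {"dx": 0,"dy": -30,"dz": 15,"rx": 0,"ry": 0,"rz": 0,"fingers": 1},
  {"dx": 0,"dy": -30,"dz": 20,"rx": 0,"ry": 0,"rz": 0,"fingers": 0.7},
  {"dx": 0,"dy": -30,"dz": 20,"rx": 0,"ry": 0,"rz": 0,"fingers": 0.5},
  {"dx": 0,"dy": -30,"dz": 20,"rx": 0,"ry": 0,"rz": 0,"fingers": 0.4},
  {"dx": 0,"dy": -30,"dz": 20,"rx": 0,"ry": 0,"rz": 0,"fingers": 0.3},
  {"dx": 0,"dy": -30,"dz": 20,"rx": 0,"ry": 0,"rz": 0,"fingers": 0.22},
  {"dx": 0,"dy": -30,"dz": 20,"rx": 0,"ry": 0,"rz": 0,"fingers": 0.2},
  {"dx": 0,"dy": -30,"dz": 20,"rx": 0,"ry": 0,"rz": 0,"fingers": 0.2},
  {"dx": 0,"dy": -30,"dz": 20,"rx": 0,"ry": 0,"rz": 0,"fingers": 0.2},
  {"dx": 0,"dy": -30,"dz": 20,"rx": 0,"ry": 0,"rz": 0,"fingers": 0.2},
], grip_force=20)

```text
clock: 7.1
ee_pos: [0.4889, -0.012, 0.1296]
tcp_rot: [0.986, 0.167, 0.0, -0.002]
wrist_force: [0.4, -1.9, 1.9]
width: 0.275
```

move_arm([
  {"dx": 0,"dy": 0,"dz": 0,"rx": 0,"ry": 0,"rz": 0,"fingers": 0.6},
  {"dx": 0,"dy": 0,"dz": 0,"rx": 0,"ry": 0,"rz": 0,"fingers": 0.8},
  {"dx": 0,"dy": 0,"dz": 0,"rx": 0,"ry": 0,"rz": 0,"fingers": 0.8},
  {"dx": 0,"dy": 0,"dz": -60,"rx": 0,"ry": 0,"rz": 0,"fingers": 0.8},
  {"dx": 0,"dy": 0,"dz": -110,"rx": 0,"ry": 0,"rz": 0,"fingers": 0.8},
  {"dx": 0,"dy": -50,"dz": -110,"rx": 0,"ry": 0,"rz": 0,"fingers": 0.8},
  {"dx": 0,"dy": -110,"dz": -110,"rx": 0,"ry": 0,"rz": 0,"fingers": 0.8},
  {"dx": 30,"dy": -160,"dz": -110,"rx": 0,"ry": 0,"rz": 0,"fingers": 0.8},
  {"dx": 70,"dy": -200,"dz": -110,"rx": 0,"ry": 0,"rz": 0,"fingers": 0.8},
  {"dx": 115,"dy": -230,"dz": -110,"rx": 0,"ry": 0,"rz": 0,"fingers": 0.8},
  {"dx": 156,"dy": -243,"dz": -110,"rx": 0,"ry": 0,"rz": 0,"fingers": 0.8},
  {"dx": 156,"dy": -243,"dz": -110,"rx": 0,"ry": 0,"rz": 0,"fingers": 0.8},
  {"dx": 156,"dy": -243,"dz": -110,"rx": 0,"ry": 0,"rz": 0,"fingers": 0.8},
], grip_force=20)

```text
clock: 8.72
ee_pos: [0.5555, 0.2679, 0.2406]
tcp_rot: [0.986, 0.167, -0.0, -0.002]
wrist_force: [0.7, 0.5, -0.8]
width: 0.801
```

```bash
python3 - <<'E'
from h import *
p,d=snapshot("scene"); a=cv2.resize(p[160:280,300:420],(400,400),interpolation=2)
q,d=snapshot("top"); b=cv2.resize(q[260:330,290:360],(400,400),interpolation=2)
o=np.hstack([a,b])
cv2.imwrite("pics/s4.png",o[:,:,::-1])
P=[.4887,-.0121,.16];F=[.4887,-.0121,.06]
for n in("scene","top"):print(n,proj(n,P),proj(n,F))
print(tool([.5552,.2692,.1315]))
E
```

```text
scene [361.55413103 192.15878411] [359.59164265 231.42293333]
top [325.56026814 289.75308987] [324.12828113 294.85871964]
[ 9.11759367e-02 -1.11962884e+00  1.09656543e+02]
```

View pics/s4.png

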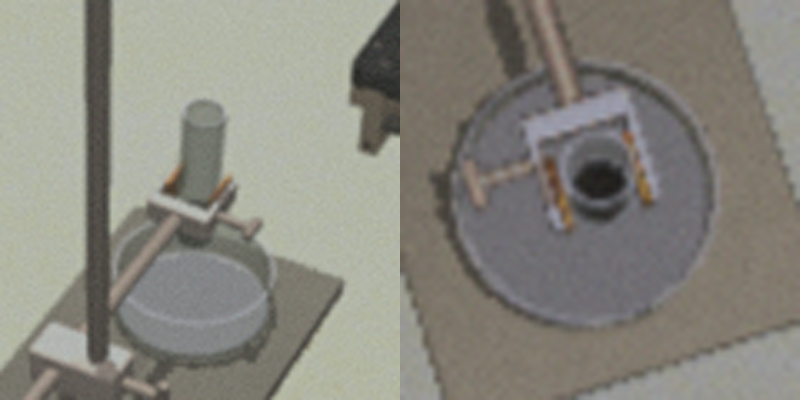

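The tube is upright. Its mouth measures scene (362.1,192.4) and top (324.7,289.4), against predictions of (361.6,192.2) and (325.6,289.8), so they agree within about 1 mm. The bung shows as black inside the tube and the dish is beneath it. Next I'll take the rod.

move_arm([
  {"dx": 0,"dy": -1,"dz": 50,"rx": 0,"ry": 0,"rz": 0,"fingers": 0.8},
  {"dx": 0,"dy": -1,"dz": 85,"rx": 0,"ry": 0,"rz": 0,"fingers": 0.8},
  {"dx": 0,"dy": -1,"dz": 105,"rx": 0,"ry": 0,"rz": 0,"fingers": 0.8},
  {"dx": 0,"dy": -1,"dz": 109.5,"rx": 0,"ry": 0,"rz": 0,"fingers": 0.8},
  {"dx": 0,"dy": -1,"dz": 109.5,"rx": 0,"ry": 0,"rz": 0,"fingers": 0.5},
  {"dx": 0,"dy": -1,"dz": 109.5,"rx": 0,"ry": 0,"rz": 0,"fingers": 0.35},
  {"dx": 0,"dy": -1,"dz": 109.5,"rx": 0,"ry": 0,"rz": 0,"fingers": 0.2},
  {"dx": 0,"dy": -1,"dz": 109.5,"rx": 0,"ry": 0,"rz": 0,"fingers": 0.15},
  {"dx": 0,"dy": -1,"dz": 109.5,"rx": 0,"ry": 0,"rz": 0,"fingers": 0.15},
  {"dx": 0,"dy": -1,"dz": 109.5,"rx": 0,"ry": 0,"rz": 0,"fingers": 0.15},
  {"dx": 0,"dy": -1,"dz": 109.5,"rx": 0,"ry": 0,"rz": 0,"fingers": 0.15},
], grip_force=40)

```text
clock: 10.2
ee_pos: [0.5552, 0.2691, 0.1317]
tcp_rot: [0.986, 0.167, 0.0, -0.002]
wrist_force: [0.2, 0.3, 1.1]
width: 0.271
```

move_arm([
  {"dx": 0,"dy": 0,"dz": -10,"rx": 0,"ry": 0,"rz": 0,"fingers": 0.15},
  {"dx": 0,"dy": 0,"dz": -30,"rx": 0,"ry": 0,"rz": 0,"fingers": 0.15},
  {"dx": 0,"dy": 0,"dz": -60,"rx": 0,"ry": 0,"rz": 0,"fingers": 0.15},
  {"dx": 0,"dy": 0,"dz": -110,"rx": 0,"ry": 0,"rz": 0,"fingers": 0.15},
  {"dx": 0,"dy": 0,"dz": -160,"rx": 0,"ry": 0,"rz": 0,"fingers": 0.15},
  {"dx": -10,"dy": 0,"dz": -195,"rx": 0,"ry": 0,"rz": 0,"fingers": 0.15},
  {"dx": -45,"dy": 15,"dz": -195,"rx": 0,"ry": 0,"rz": 0,"fingers": 0.15},
  {"dx": -85,"dy": 45,"dz": -195,"rx": 0,"ry": 0,"rz": 0,"fingers": 0.15},
  {"dx": -125,"dy": 85,"dz": -195,"rx": 0,"ry": 0,"rz": 0,"fingers": 0.15},
  {"dx": -150,"dy": 135,"dz": -195,"rx": 0,"ry": 0,"rz": 0,"fingers": 0.15},
  {"dx": -156,"dy": 185,"dz": -195,"rx": 0,"ry": 0,"rz": 0,"fingers": 0.15},
  {"dx": -156,"dy": 225,"dz": -195,"rx": 0,"ry": 0,"rz": 0,"fingers": 0.15},
  {"dx": -156,"dy": 243,"dz": -195,"rx": 0,"ry": 0,"rz": 0,"fingers": 0.15},
  {"dx": -156,"dy": 243,"dz": -195,"rx": 0,"ry": 0,"rz": 0,"fingers": 0.15},
  {"dx": -156,"dy": 243,"dz": -195,"rx": 0,"ry": 0,"rz": 0,"fingers": 0.15},
])

```text
clock: 12.08
ee_pos: [0.4877, -0.0116, 0.3255]
tcp_rot: [0.986, 0.167, 0.0, -0.002]
wrist_force: [0.0, 0.1, -0.4]
width: 0.272
```

```bash
python3 - <<'E'
from h import *
o=observe();print(o["ee_pos"],o["width"],o["wrist_force"])
p,d=snapshot("scene"); a=cv2.resize(p[90:250,290:430],(420,480),interpolation=2)
pp,d=snapshot("wrist"); cv2.imwrite("pics/s5.png",np.hstack([a,cv2.resize(pp[60:,100:540],(380,480),interpolation=3)])[:,:,::-1])
t=o["ee_pos"]-np.array([0,0,.1197]); print("tip pred",t,proj("scene",t),proj("scene",t+[0,0,.115]),proj("scene",[.489,-.0118,.16]))
# shaft axis: edges per row between tip and handle: print bright/dark profile
g=cv2.cvtColor(p,cv2.COLOR_RGB2GRAY)
for r in range(138,176,6): print(r,g[r,348:378])
E
```

```text
[ 0.48765463 -0.01162705  0.32551152] 0.2723801279692614 [ 0.04281288  0.09387014 -0.35062168]
tip pred [ 0.48765463 -0.01162705  0.20581152] [363.12163203 172.36032128] [365.91511337 117.39923466] [361.55292873 192.29618714]
138 [166 169 172 168 166 170 171 168 170 170 170 170 162 123  88  83  87  85
  88 100 138 170 170 168 169 169 168 169 169 171]
144 [169 169 171 170 169 171 172 172 172 170 171 174 160 109  88  85  88  91
  87 105 165 174 169 166 171 168 168 171 169 168]
150 [169 169 169 171 172 169 168 169 172 170 171 175 161 101  78  82  89  91
  86 114 163 173 170 170 166 170 171 169 168 170]
156 [172 173 171 167 172 169 171 171 170 171 173 169 141  93  84  86  86  86
  91 132 169 170 169 170 168 170 170 168 171 166]
162 [168 170 170 169 168 170 168 174 171 171 172 164 125  85  84  90  87  79
 104 159 171 170 171 169 168 169 170 166 170 166]
168 [172 165 165 167 170 169 171 167 171 170 176 163 111  83  87  87  84  85
 116 163 172 168 169 167 173 168 171 170 167 170]
174 [170 168 169 168 172 171 170 168 172 168 170 164 147 122 120 116 115 135
 163 171 174 166 170 170 168 173 168 169 169 171]
```

View pics/s5.png

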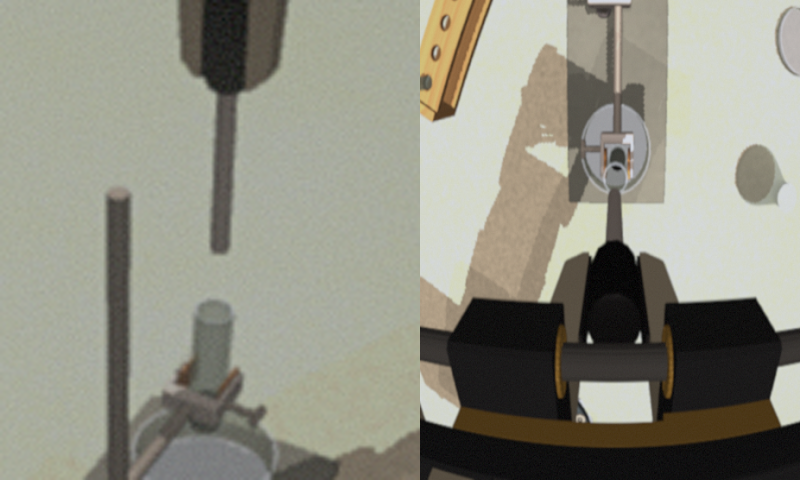

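The rod hangs straight: its tip measures scene (363,173) against a predicted (363.1,172.4), over the mouth at (361.5,192.3). Next I'll go down to just above the bung.

move_arm([
  {"dx": 1,"dy": 0,"dz": 20,"rx": 0,"ry": 0,"rz": 0,"fingers": 0.15},
  {"dx": 1,"dy": 0,"dz": 40,"rx": 0,"ry": 0,"rz": 0,"fingers": 0.15},
  {"dx": 1,"dy": 0,"dz": 60,"rx": 0,"ry": 0,"rz": 0,"fingers": 0.15},
  {"dx": 1,"dy": 0,"dz": 80,"rx": 0,"ry": 0,"rz": 0,"fingers": 0.15},
  {"dx": 1,"dy": 0,"dz": 98,"rx": 0,"ry": 0,"rz": 0,"fingers": 0.15},
  {"dx": 1,"dy": 0,"dz": 110,"rx": 0,"ry": 0,"rz": 0,"fingers": 0.15},
  {"dx": 1,"dy": 0,"dz": 113,"rx": 0,"ry": 0,"rz": 0,"fingers": 0.15},
  {"dx": 1,"dy": 0,"dz": 113,"rx": 0,"ry": 0,"rz": 0,"fingers": 0.15},
])

```text
clock: 13.18
ee_pos: [0.4888, -0.0106, 0.2129]
tcp_rot: [0.986, 0.168, 0.001, -0.002]
wrist_force: [-0.2, -0.1, -0.7]
width: 0.27
```

move_arm([
  {"dx": 0,"dy": 0,"dz": 3,"rx": 0,"ry": 0,"rz": 0,"fingers": 0.15},
  {"dx": 0,"dy": 0,"dz": 6,"rx": 0,"ry": 0,"rz": 0,"fingers": 0.15},
  {"dx": 0,"dy": 0,"dz": 9,"rx": 0,"ry": 0,"rz": 0,"fingers": 0.15},
  {"dx": 0,"dy": 0,"dz": 12,"rx": 0,"ry": 0,"rz": 0,"fingers": 0.15},
  {"dx": 0,"dy": 0,"dz": 15,"rx": 0,"ry": 0,"rz": 0,"fingers": 0.15},
])

```text
clock: 13.8
ee_pos: [0.4896, -0.0106, 0.1988]
tcp_rot: [0.986, 0.168, 0.002, -0.002]
wrist_force: [-0.6, -0.2, 9.5]
width: 0.272
```

The push force is 9.5 N, so the bung is sliding.

move_arm([
  {"dx": 0,"dy": 0,"dz": 3,"rx": 0,"ry": 0,"rz": 0,"fingers": 0.15},
  {"dx": 0,"dy": 0,"dz": 6,"rx": 0,"ry": 0,"rz": 0,"fingers": 0.15},
  {"dx": 0,"dy": 0,"dz": 9,"rx": 0,"ry": 0,"rz": 0,"fingers": 0.15},
  {"dx": 0,"dy": 0,"dz": 12,"rx": 0,"ry": 0,"rz": 0,"fingers": 0.15},
  {"dx": 0,"dy": 0,"dz": 15,"rx": 0,"ry": 0,"rz": 0,"fingers": 0.15},
  {"dx": 0,"dy": 0,"dz": 18,"rx": 0,"ry": 0,"rz": 0,"fingers": 0.15},
  {"dx": 0,"dy": 0,"dz": 21,"rx": 0,"ry": 0,"rz": 0,"fingers": 0.15},
  {"dx": 0,"dy": 0,"dz": 24,"rx": 0,"ry": 0,"rz": 0,"fingers": 0.15},
  {"dx": 0,"dy": 0,"dz": 24,"rx": 0,"ry": 0,"rz": 0,"fingers": 0.15},
  {"dx": 0,"dy": 0,"dz": 24,"rx": 0,"ry": 0,"rz": 0,"fingers": 0.15},
])

```text
clock: 15.05
ee_pos: [0.4895, -0.0104, 0.1746]
tcp_rot: [0.986, 0.168, 0.001, -0.002]
wrist_force: [1.0, -1.3, -2.6]
width: 0.273
```

```bash
python3 - <<'E'
from h import *
o=observe();print(o["ee_pos"],o["width"],o["wrist_force"])
p,d=snapshot("scene"); cv2.imwrite("pics/s6.png",cv2.resize(p[120:290,290:430],(560,600),interpolation=2)[:,:,::-1])
E
```

```text
[ 0.48949344 -0.01038359  0.17456316] 0.27283141472108347 [ 0.991582   -1.2516671  -2.62569993]
```

View pics/s6.png

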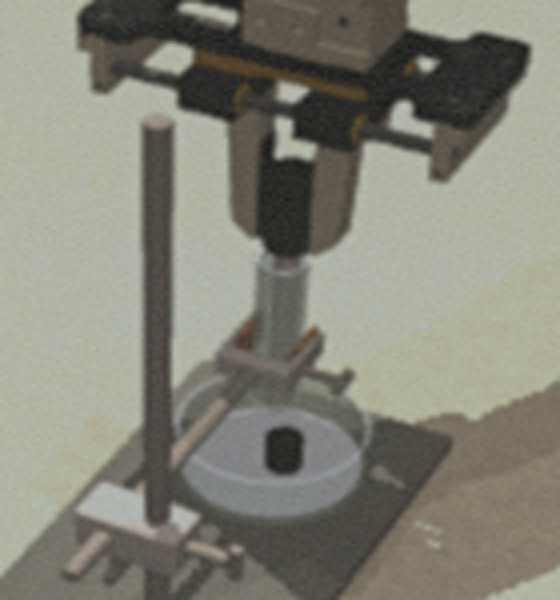

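The bung, black at (284,450) in the crop, stands in the dish. Next I'll withdraw the rod and carry it back over its hole.

move_arm([
  {"dx": 0,"dy": 0,"dz": -20,"rx": 0,"ry": 0,"rz": 0,"fingers": 0.15},
  {"dx": 0,"dy": 0,"dz": -45,"rx": 0,"ry": 0,"rz": 0,"fingers": 0.15},
  {"dx": 0,"dy": 0,"dz": -75,"rx": 0,"ry": 0,"rz": 0,"fingers": 0.15},
  {"dx": 0,"dy": 0,"dz": -105,"rx": 0,"ry": 0,"rz": 0,"fingers": 0.15},
  {"dx": 0,"dy": 0,"dz": -135,"rx": 0,"ry": 0,"rz": 0,"fingers": 0.15},
  {"dx": 0,"dy": 0,"dz": -152,"rx": 0,"ry": 0,"rz": 0,"fingers": 0.15},
  {"dx": 0,"dy": 0,"dz": -152,"rx": 0,"ry": 0,"rz": 0,"fingers": 0.15},
  {"dx": 0,"dy": -40,"dz": -152,"rx": 0,"ry": 0,"rz": 0,"fingers": 0.15},
  {"dx": 0,"dy": -85,"dz": -152,"rx": 0,"ry": 0,"rz": 0,"fingers": 0.15},
  {"dx": 15,"dy": -130,"dz": -152,"rx": 0,"ry": 0,"rz": 0,"fingers": 0.15},
  {"dx": 45,"dy": -170,"dz": -152,"rx": 0,"ry": 0,"rz": 0,"fingers": 0.15},
  {"dx": 80,"dy": -205,"dz": -152,"rx": 0,"ry": 0,"rz": 0,"fingers": 0.15},
  {"dx": 115,"dy": -230,"dz": -152,"rx": 0,"ry": 0,"rz": 0,"fingers": 0.15},
  {"dx": 145,"dy": -242,"dz": -152,"rx": 0,"ry": 0,"rz": 0,"fingers": 0.15},
  {"dx": 155,"dy": -242,"dz": -152,"rx": 0,"ry": 0,"rz": 0,"fingers": 0.15},
  {"dx": 155,"dy": -242,"dz": -152,"rx": 0,"ry": 0,"rz": 0,"fingers": 0.15},
  {"dx": 155,"dy": -242,"dz": -152,"rx": 0,"ry": 0,"rz": 0,"fingers": 0.15},
])

```text
clock: 17.23
ee_pos: [0.5549, 0.2678, 0.328]
tcp_rot: [0.986, 0.167, 0.001, -0.002]
wrist_force: [1.2, -0.5, -0.1]
width: 0.274
```

```bash
python3 - <<'E'
from h import *
o=observe();print(o["ee_pos"],o["tcp_rot"],o["width"],o["wrist_force"],tool([.5552,.2691,.1317]))
p,d=snapshot("scene"); x0,y0=400,180; cv2.imwrite("pics/s7.png",cv2.resize(p[y0:y0+200,x0:x0+160],(480,600),interpolation=2)[:,:,::-1])
t=o["ee_pos"]-np.array([0,0,.1197]); print("tip pred in crop",(proj("scene",t)-[x0,y0])*3,"handle bottom",(proj("scene",t+[0,0,.115])-[x0,y0])*3)
print("hole in crop",(proj("scene",[.5556,.2695,.068])-[x0,y0])*3)
E
```

```text
[0.55489701 0.26777367 0.32804037] [ 0.98589027  0.16737508  0.00123377 -0.0021059 ] 0.2735300391262866 [ 1.21084111 -0.45024836 -0.08725788] [ 1.07683314e-01 -4.17821829e-01  1.96344607e+02]
tip pred in crop [185.12241729 266.56605847] handle bottom [224.91605597  91.22899846]
hole in crop [146.96982067 444.29281712]
```

View pics/s7.png

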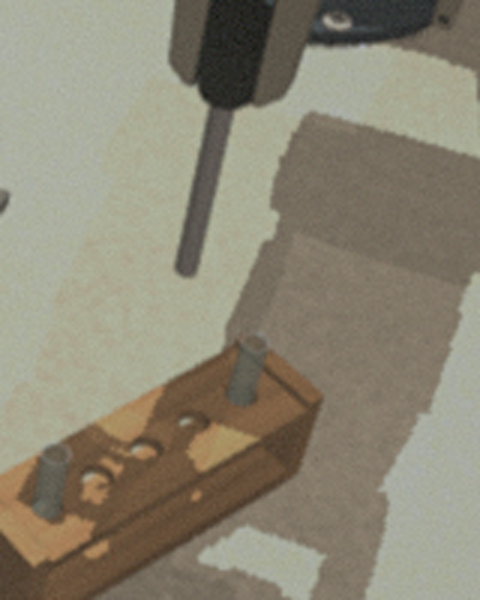

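The tip is at crop (186,268), matching the prediction, so there has been no slip. The hole is at about (145,448). I'll lower it at the exact original grasp pose.

move_arm([
  {"dx": 0,"dy": -0.4,"dz": 40,"rx": 0,"ry": 0,"rz": 0,"fingers": 0.15},
  {"dx": 0,"dy": -0.4,"dz": 80,"rx": 0,"ry": 0,"rz": 0,"fingers": 0.15},
  {"dx": 0,"dy": -0.4,"dz": 110,"rx": 0,"ry": 0,"rz": 0,"fingers": 0.15},
  {"dx": 0,"dy": -0.4,"dz": 128,"rx": 0,"ry": 0,"rz": 0,"fingers": 0.15},
  {"dx": 0,"dy": -0.4,"dz": 136,"rx": 0,"ry": 0,"rz": 0,"fingers": 0.15},
  {"dx": 0,"dy": -0.4,"dz": 144,"rx": 0,"ry": 0,"rz": 0,"fingers": 0.15},
  {"dx": 0,"dy": -0.4,"dz": 148,"rx": 0,"ry": 0,"rz": 0,"fingers": 0.15},
  {"dx": 0,"dy": -0.4,"dz": 152,"rx": 0,"ry": 0,"rz": 0,"fingers": 0.15},
  {"dx": 0,"dy": -0.4,"dz": 152,"rx": 0,"ry": 0,"rz": 0,"fingers": 0.15},
])

```text
clock: 18.4
ee_pos: [0.5551, 0.269, 0.1763]
tcp_rot: [0.986, 0.167, 0.001, -0.002]
wrist_force: [-0.5, -0.2, 0.0]
width: 0.276
```

move_arm([
  {"dx": 0,"dy": 0,"dz": 12,"rx": 0,"ry": 0,"rz": 0,"fingers": 0.15},
  {"dx": 0,"dy": 0,"dz": 24,"rx": 0,"ry": 0,"rz": 0,"fingers": 0.15},
  {"dx": 0,"dy": 0,"dz": 34,"rx": 0,"ry": 0,"rz": 0,"fingers": 0.15},
  {"dx": 0,"dy": 0,"dz": 40,"rx": 0,"ry": 0,"rz": 0,"fingers": 0.15},
  {"dx": 0,"dy": 0,"dz": 43,"rx": 0,"ry": 0,"rz": 0,"fingers": 0.15},
  {"dx": 0,"dy": 0,"dz": 43,"rx": 0,"ry": 0,"rz": 0,"fingers": 0.15},
])

```text
clock: 19.15
ee_pos: [0.5552, 0.2691, 0.1333]
tcp_rot: [0.986, 0.167, 0.001, -0.002]
wrist_force: [-0.4, -0.0, -0.5]
width: 0.275
```

move_arm([
  {"dx": 0,"dy": 0,"dz": 1.3,"rx": 0,"ry": 0,"rz": 0,"fingers": 0.15},
  {"dx": 0,"dy": 0,"dz": 1.3,"rx": 0,"ry": 0,"rz": 0,"fingers": 0.35},
  {"dx": 0,"dy": 0,"dz": 1.3,"rx": 0,"ry": 0,"rz": 0,"fingers": 0.5},
  {"dx": 0,"dy": 0,"dz": 1.3,"rx": 0,"ry": 0,"rz": 0,"fingers": 0.7},
  {"dx": 0,"dy": 0,"dz": 1.3,"rx": 0,"ry": 0,"rz": 0,"fingers": 0.7},
  {"dx": 0,"dy": 0,"dz": -30,"rx": 0,"ry": 0,"rz": 0,"fingers": 0.7},
  {"dx": 0,"dy": 0,"dz": -80,"rx": 0,"ry": 0,"rz": 0,"fingers": 0.7},
  {"dx": 0,"dy": 0,"dz": -130,"rx": 0,"ry": 0,"rz": 0,"fingers": 0.7},
  {"dx": 0,"dy": 0,"dz": -180,"rx": 0,"ry": 0,"rz": 0,"fingers": 0.7},
  {"dx": 0,"dy": 0,"dz": -180,"rx": 0,"ry": 0,"rz": 0,"fingers": 0.7},
  {"dx": 0,"dy": 0,"dz": -180,"rx": 0,"ry": 0,"rz": 0,"fingers": 0.7},
])

```text
clock: 20.52
ee_pos: [0.5546, 0.2682, 0.3124]
tcp_rot: [0.986, 0.167, 0.001, -0.002]
wrist_force: [0.2, -0.9, -0.5]
width: 0.699
```

```bash
python3 - <<'E'
from h import *
o=observe();print(o["ee_pos"],o["wrist_force"])
p,d=snapshot("scene"); cv2.imwrite("pics/s8.png",cv2.resize(p[140:440,140:540],(800,600),interpolation=2)[:,:,::-1])
q,_=snapshot("top")
A=np.load("scene0.npz")["p"]
g=p.max(-1)<60; m=np.zeros_like(g); m[275:320,440:475]=1; v,u=np.nonzero(g&m); print("handle px",u.mean(),v.mean(),"start 456.19 295.20")
hd=(p[195:275,330:395].max(-1)<45); v,u=np.nonzero(hd); print("bung px",u.mean()+330,v.mean()+195,len(u), onz("scene",u.mean()+330,v.mean()+195,.025))
E
```

```text
[0.55457533 0.26817958 0.31241168] [ 0.23796554 -0.88778897 -0.49615479]
handle px 456.41062801932367 295.2971014492754 start 456.19 295.20
bung px 360.6666666666667 247.83333333333334 18 [ 0.49399451 -0.00173286  0.025     ]
```

View pics/s8.png

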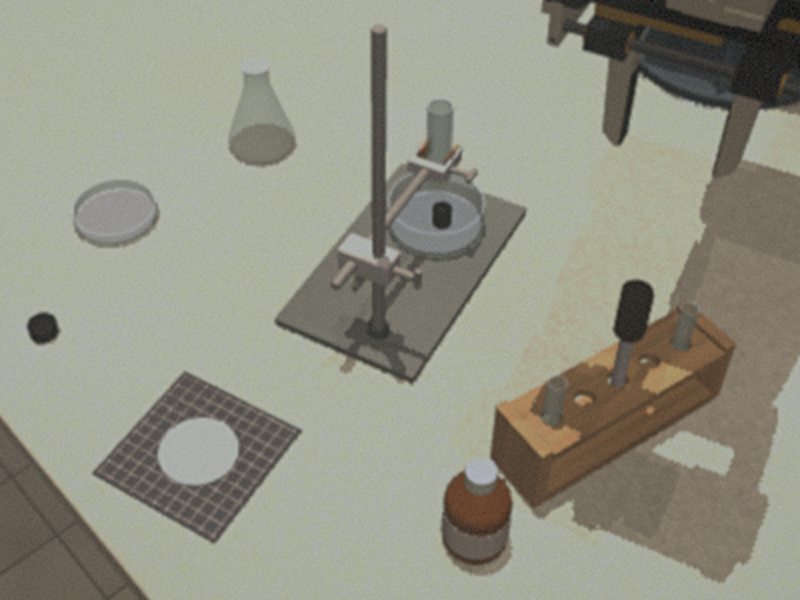

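The final view shows the tube upright at (440,130), the bung in the dish at (442,215), and the rod back in its hole at (633,310). The rod's pixel is within 0.2 px of the start and the other glassware is unmoved. The arm is clear.

```bash
python3 -c "from rig import job_done; print(job_done())"
```

```text
the job is handed in; nothing more can be done
None
```

The job is done and handed in at about 20.6 s of the 72 s. The tube is upright, the bung lies in the dish, and the rod stands back in its original middle hole with the arm clear.

- **First try at the tube:** The finger pad stuck by friction on the tube's rim, with about 20 N sideways and 14 N upwards on the wrist, so the jaws could not close. Following the mouth's arc freed it. I then squared the tube by closing the jaws on it. They stopped at 25.6 mm on the 26 mm tube.
- **Tube upright:** With the arm away, the mouth measured within about 1 mm of its upright position in both views.
- **Bung:** It slid at about 9.5 N and dropped. The last picture shows it on the dish floor under the tube. A rough pixel estimate puts it about 1 cm from the tube's axis.
- **Rod:** It went back in with no contact force. Its handle is within about 0.2 px of where it started.
- **Other glassware:** The flask, bottle, petri dish and test tubes look unmoved in the last picture; I did not measure them. No check failed at the end.

I viewed 11 pictures, one over the budget of 10.

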